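# Latch the organiser's sliding cover past its spring catch

### The arm

A 7-joint arm with a two-finger parallel gripper is mounted at the origin on the work surface. World frame = base frame: x ahead of the robot, y to its left, z up, the work surface at z = 0. Lengths are in m, angles in rad, forces in N, time in s.
With the tool pointing down it reaches from about 0.425 to 0.825 m from the base axis. Payload 3.6 kg.
Tool frame: the origin (TCP) lies at the very end of the fingers, on their centre line; the grasp point (between the pads) lies 19 mm behind it (manip.pinch_z is the distance from the TCP to the grasp point, in m); z points along the fingers, y is the direction in which the jaws open and shut (so a half turn about z gives the same grasp; the last joint's range is limited). The gripper opens to 93 mm and grips with 3 to 60 N. Pads are 15 mm wide; open, the fingers measure 128 mm over their backs; the gripper's body (75 mm by 188 mm) begins 65 mm behind the grasp point.
Start: joints at [-1.298, 0.615, -0.013, 1.423, 0.008, 1.103, -0.04], TCP at [0.192, 0.621, 0.184] pointing down, gripper open.
Joint ranges: [-3.12, 3.12], [-0.3, 2.06], [-1.34, 1.32], [0.26, 2.42], [-1.36, 4.5], [0.01, 1.98], [-2.84, 2.84]. Speed limits (rad/s): [2.79, 2.79, 3.14, 3.14, 3.14, 3.14, 3.14].

### API

Orientations are given as a unit quaternion [w, x, y, z].
In Python, from workcell import manip, vision, ticket gives the robot as it stands.
- The arm moves only by the tool drive_tool, never from a script. Its argument "increments" is a list of rows, each a list of 5 numbers: the finger opening in m, from 0 to 0.093, then the shift along the tool's x, y, z in m, then the turn about the tool's z in degrees. In form: [[jaw, tx, ty, tz, yaw], ...]. A call has 1 to 5 rows; each row is the pose to reach, as a shift and turn from the pose commanded when the call began, along the tool's axes at that moment; what a row does not reach only later rows make up. A row lasts 1/10 s, in which the tool goes at most 50 mm and 8.59 degrees, less where a joint would pass 70% of its speed; a pose out of reach is approached as far as the arm can. A call with a gripper value outside its range is refused whole. The fingers move at their own pace and stop on an object; the grip force is fixed at half the most. Time passes only in rows, so rows that repeat a pose let the fingers close. It gives the time, the measured TCP pose, the force and the opening at its end, in the units of the state.
- manip.state(): the state, without advancing time (a new reading comes with each control period).
- vision.camera(name): name is "scene" or "top"; returns the picture (480x640x3 uint8, red, green, blue); there is no depth.
- vision.camera_info(name): a dict with "fx", "fy", "cx", "cy" (pixels), "k1" (the pictures are not rectified: a ray, as slopes to the right and down, at radius r is drawn at 1 + k1 r^2 times it, then the intrinsics apply), "view" (4x4, takes a point from world to camera coordinates). Camera axes: x right, y down, z forward; pixel columns grow to the right and rows downward; lengths in m; the calibration is good to about 2 mm. A picture is of the moment at which its call begins. camera_info takes no time and is no camera call.
- ticket.finish_job(): hands the job in, once; it reports no verdict.
The state is a dict: "time_s": time; "q": joint angles; "joint_velocities": joint speeds; "tau": joint torques, N m; "tcp_pos": TCP position; "ee_rot": TCP orientation; "force": force on the tool from outside, world axes, zero at the start; "torque": the same for the moment, N m; "gripper_width": opening from 0.0 (shut) to 1.0 (fully open).
Only numpy, scipy, OpenCV 4.12 (cv2) and the standard library are available. Lean on these libraries where they do the work, as an engineer would, in place of code of your own. Each camera call takes 0.05 s, during which the arm holds its last target. There are 200 camera calls.

### The job

Shut and latch the blue sliding cover of the clear three-tier organiser: with the fingertips press the red spring bar down and, keeping it held down, push the blue cross rib from behind so that it slides past the catch until the cover is fully home, then let the bar spring up again behind it and move clear. Only press and push: do not pinch the rib or touch its white front face, and leave everything else where it lies.

Things in the scene. Friction and masses are not known exactly. Their poses are not given: they have to be found in the camera images.
- organiser: Clear three-tier organiser, 150 (x) x 280 (y) x 126 high, fixed to the table. Origin at the centre of its underside, z up. The blue cover slides along its +y in the top tier; a red press bar runs along y outside the +x wall at rim height. Only the cover's rib rises higher, to 166 above the table.
- cover (a joint): Slide of the blue cover along the organiser's +y, m: 0 open, 0.056 fully home (end stop); starts at 0 to 0.018. With the bar up, the nose stops it at 0.022; the rib is wholly past the nose from 0.052. About 1.5 N of friction; it stays where it is left and cannot be lifted off.
- rib_push (a point): Point on the rear (-y) face of the blue cross rib, straight above the bar's middle line, where a finger on the bar meets the rib; moves with the cover. The rib is 20 thick (y) and spans the organiser, from 171 to the -x side to 21 to the +x side of this point. The rear face here is upright, reaching 12 above and 12 below the point. The rib's underside clears the raised bar by 4.
- rib_front (a point): White strip on the front (+y) face of the rib, 190 x 2 x 22 high; this point is the centre of its face. It is not to be touched (pushing on the rear face never needs it).
- catch (a joint): Travel of the spring catch (red bar and steel nose in one piece, straight down), m: 0 up, 0.010 fully down at its stop. The spring takes about 2 N to start and 6 N at the bottom, the same anywhere on the bar, and returns it by itself. From 0.006 the rib can pass; 0.007 to 0.009 is comfortable.
- press_bar: Red press bar, 34 wide (x) x 117 long (y) x 8 thick; origin at the centre of its flat, level top face, 138 above the table when up; axes as the organiser's. A fingertip pressing it may slide along it. With the cover home, the rib's rear face is 55.5 to the +y side of the origin. The organiser's rim beside it is 12 below the raised top.
- screwdriver: Yellow-handled screwdriver lying flat, about 200 mm long; loose bystander, to be left alone.
- cam_lock: Chrome cam lock fitting, a disc 20 in diameter and 14 high, standing upright (mm); loose bystander, to be left alone. Origin at the centre of its underside.
- bit_case: Green plastic bit case, 75 x 50 x 22 high (mm); loose bystander, to be left alone. Origin at the centre of its underside.
- dowel_jar: Small closed jar with a wooden cap, 56 in diameter, 75 high (mm); loose bystander, to be left alone. Origin at the centre of its underside.
- hinge: Small steel hinge lying open and flat near the far table edge, 50 x 62 x 8 (mm); loose bystander, to be left alone. Origin at the centre of its underside.
- mug: White mug, 80 in diameter, 90 high (mm); loose bystander, to be left alone. Origin at the centre of its underside.
- nose (a point): Centre of the top of the catch's steel nose, 12 (x) x 10 (y), flush with the top of the press bar and moving with it, at the bar's -x edge: 23 to the -x side and 46.5 to the +y side of the bar's origin.

How it is judged:
On the way, in this order (a step that is already met when the one before it is completed fails the run):
1. the fingers hold the catch down (6 mm or more) while the rib is still behind it (value of joint catch above 0.006 m and contact force between the fingers and press_bar above 1 N and value of joint cover below 0.0235 m), for 0.1 s.
2. the rib is passing over the catch's nose while the fingers still hold the catch down (value of joint cover between 0.034 and 0.05 m and value of joint catch above 0.0055 m and contact force between the fingers and press_bar above 0.5 N), for 0.05 s.
At the end, for the whole second after the job is handed in: the cover is home (within 5 mm of its end stop) and at rest, and the catch has sprung up behind the rib (within 2 mm of fully up) (value of joint cover above 0.051 m and value of joint catch below 0.002 m and velocity of joint cover between -0.01 and 0.01 m/s); the robot touches nothing.
It fails at once if the rib is pinched, or touched on its white front face (contact force between the fingers and rib_front_strip above 1 N).
It fails at once if a bystander is moved, lifted or carried (more than 25 mm) (distance of any of screwdriver, cam_lock, bit_case, dowel_jar, hinge, mug from where it was at the start of the episode above 0.025 m).
It also fails if it takes over 38 s, if anything falls off the work surface, if the arm or the gripper's body presses on something with over 40 N, if the wrist force passes 120 N, or if a joint passes its speed limit or range.

## Working session

There is one attempt and no reset: what is moved stays moved. The work goes in short steps, Python scripts to look and compute and a tool call to move; the robot and the scene stay as the last step left them, time stands still between calls to the robot, and variables do not carry over. Pictures are saved under pics/ and viewed, about 8 in all and at most 12, crops included, and the job is handed in when it is done.

Besides the shell and the picture viewer there is one more tool, called after "Call:" as name(argument=value, ...), one argument or row to a line, values as JSON. drive_tool: Moves the arm, as the interface text tells. Its arguments: {"type":"object","properties":{"increments":{"type":"array","items":{"type":"array","items":{"type":"number"}}}},"required":["increments"]}

```bash
mkdir -p pics; python3 - <<'E'
from workcell import manip, vision
import cv2, numpy as np
for n in("scene","top"):
    im=vision.camera(n); cv2.imwrite(f"pics/{n}0.png",im[...,::-1]); i=vision.camera_info(n); print(n,{k:(np.round(v,4).tolist()) for k,v in i.items()})
s=manip.state(); print(s)
E
```

```text
scene {'fx': 469.9004, 'fy': 469.9004, 'cx': 323.7559, 'cy': 236.5046, 'k1': -0.0607, 'view': [[-0.298, 0.9546, -0.0009, 0.0947], [0.6382, 0.1986, -0.7438, -0.2957], [-0.7099, -0.2222, -0.6684, 1.3644], [0.0, 0.0, 0.0, 1.0]]}
top {'fx': 438.0534, 'fy': 438.0534, 'cx': 323.7742, 'cy': 240.3751, 'k1': -0.016, 'view': [[0.0178, -0.9997, -0.0165, 0.0629], [-0.9807, -0.0143, -0.1951, 0.5885], [0.1948, 0.0197, -0.9806, 0.7428], [0.0, 0.0, 0.0, 1.0]]}
{'time_s': 0.1, 'q': array([-1.29752154,  0.61580077, -0.01263908,  1.42471688,  0.00807935,
        1.10339369, -0.04043819]), 'joint_velocities': array([-0.0003202 , -0.00068516, -0.00111854, -0.00387376, -0.00114868,
       -0.00217946,  0.00047545]), 'tau': array([ 9.84639846e-04, -4.60045874e+01,  2.09946642e-01, -1.66246676e+01,
       -6.12125988e-02,  1.69265794e-02,  8.79910135e-05]), 'tcp_pos': array([0.19168862, 0.62027444, 0.18281835]), 'ee_rot': array([-1.71468948e-04,  1.49308773e-01,  9.88789969e-01, -1.12173097e-03]), 'force': array([-0.10696436,  0.2288175 ,  0.16066543]), 'torque': array([ 0.01012176, -0.00432227, -0.01327214]), 'gripper_width': 1.003044163300662}
```

View pics/scene0.png

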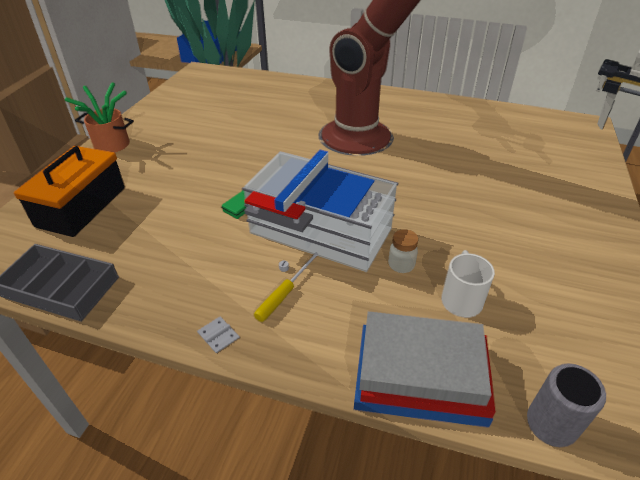

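View pics/top0.png

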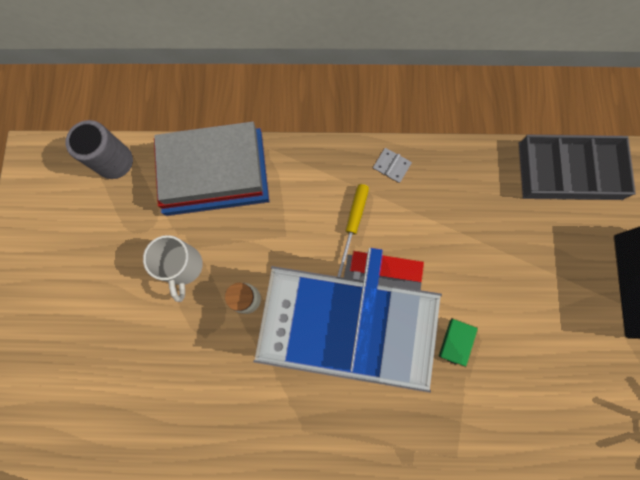

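The rib (about 370,290 in top) starts near the middle of the red bar (355–423, 252–283). Its white face is on the left, so organiser +y points image-left. Now I'll measure.

```bash
cat > h.py <<'E'
import cv2, numpy as np
from workcell import manip, vision
def ray(n,uv):
    i=vision.camera_info(n); V=np.array(i["view"]); R,t=V[:3,:3],V[:3,3]
    K=np.array([[i["fx"],0,i["cx"]],[0,i["fy"],i["cy"]],[0,0,1]])
    p=cv2.undistortPoints(np.array(uv,float).reshape(-1,1,2),K,np.array([i["k1"],0,0,0.]))[:,0]
    return -R.T@t, np.c_[p,np.ones(len(p))]@R
def plane(n,uv,z):
    c,d=ray(n,uv); return c+d*((z-c[2])/d[:,2])[:,None]
def mask(im,h0,h1,s=150,v=60):
    return cv2.inRange(cv2.cvtColor(im,cv2.COLOR_RGB2HSV),(h0,s,v),(h1,255,255))
E
python3 - <<'E'
from h import *
print("cams",ray("top",[[0,0]])[0],ray("scene",[[0,0]])[0])
for n,roi in(("top",(340,240,440,300)),("scene",(235,185,325,225))):
    im=cv2.imread(f"pics/{n}0.png")[...,::-1].copy()
    m=mask(im,0,6)|mask(im,174,180); k=np.zeros_like(m); x0,y0,x1,y1=roi; k[y0:y1,x0:x1]=m[y0:y1,x0:x1]
    cs=[c for c in cv2.findContours(k,0,2)[0] if cv2.contourArea(c)>15]
    for c in cs:
        a=cv2.approxPolyDP(c,1.5,True)[:,0]; print(n,"red",cv2.contourArea(c)); print(np.c_[a,plane(n,a,.138).round(4)[:,:2]])
im=cv2.imread("pics/top0.png"); cv2.imwrite("pics/crop.png",np.hstack([cv2.resize(im[235:395,250:450],None,fx=3,fy=3,interpolation=cv2.INTER_CUBIC)]))
E
```

```text
cams [0.4313276  0.05663496 0.84430181] [1.18546236 0.27151795 0.69211193]
top red 802.5
[[ 3.830e+02  2.550e+02  5.487e-01 -2.620e-02]
 [ 3.800e+02  2.750e+02  5.159e-01 -2.110e-02]
 [ 4.210e+02  2.800e+02  5.088e-01 -8.700e-02]
 [ 4.230e+02  2.620e+02  5.382e-01 -9.090e-02]]
top red 235.5
[[3.540e+02 2.510e+02 5.546e-01 2.110e-02]
 [3.510e+02 2.700e+02 5.233e-01 2.580e-02]
 [3.630e+02 2.720e+02 5.204e-01 6.400e-03]
 [3.660e+02 2.540e+02 5.500e-01 1.500e-03]]
scene red 569.0
[[ 2.450e+02  2.000e+02  5.413e-01 -8.980e-02]
 [ 2.460e+02  2.030e+02  5.494e-01 -8.400e-02]
 [ 2.930e+02  2.180e+02  5.650e-01  1.780e-02]
 [ 2.970e+02  2.180e+02  5.629e-01  2.490e-02]
 [ 3.040e+02  2.090e+02  5.339e-01  2.850e-02]
 [ 3.040e+02  2.060e+02  5.252e-01  2.550e-02]
 [ 2.930e+02  2.030e+02  5.227e-01  2.300e-03]
 [ 2.850e+02  2.120e+02  5.529e-01 -2.600e-03]
 [ 2.760e+02  2.100e+02  5.524e-01 -2.090e-02]
 [ 2.730e+02  2.050e+02  5.399e-01 -3.210e-02]
 [ 2.740e+02  1.970e+02  5.158e-01 -3.970e-02]
 [ 2.540e+02  1.910e+02  5.092e-01 -8.500e-02]]
```

View pics/crop.png

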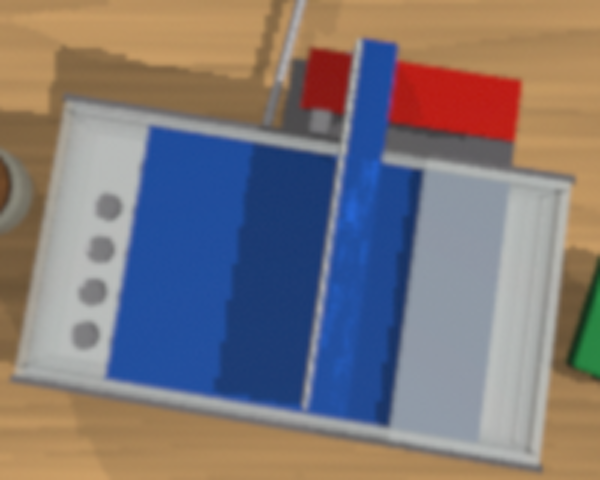

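Call:
drive_tool(
  increments=[
    [0,-0.031,-0.033,-0.02,-5],
    [0,-0.062,-0.065,-0.025,-9.3],
    [0,-0.093,-0.098,-0.025,-9.3],
    [0,-0.124,-0.131,-0.025,-9.3],
    [0,-0.155,-0.163,-0.025,-9.3],
  ],
)

```text
time_s: 0.6
tcp_pos: [0.2924, 0.4173, 0.2086]
ee_rot: [-0.0, 0.069, 0.998, -0.0]
force: [1.1, -0.1, 1.0]
gripper_width: 0.619
```

Call:
drive_tool(
  increments=[
    [0,-0.0253,-0.0372,0,0],
    [0,-0.0506,-0.0744,0,0],
    [0,-0.0759,-0.1116,0,0],
    [0,-0.1012,-0.1488,0,0],
    [0,-0.1265,-0.186,0,0],
  ],
)

```text
time_s: 1.1
tcp_pos: [0.392, 0.216, 0.2087]
ee_rot: [-0.0, 0.069, 0.998, -0.0]
force: [0.1, 1.0, -0.5]
gripper_width: 0.191
```

Call:
drive_tool(
  increments=[
    [0,-0.0253,-0.0372,0,0],
    [0,-0.0506,-0.0744,0,0],
    [0,-0.0759,-0.1116,0,0],
    [0,-0.1012,-0.1488,0,0],
    [0,-0.1265,-0.186,0,0],
  ],
)

```text
time_s: 1.6
tcp_pos: [0.4918, 0.0147, 0.2087]
ee_rot: [-0.0, 0.069, 0.998, 0.0]
force: [2.1, 0.5, -0.0]
gripper_width: 0.007
```

Call:
drive_tool(
  increments=[
    [0,-0.0225,-0.033,0,0],
    [0,-0.045,-0.066,0,0],
    [0,-0.045,-0.066,0,0],
    [0,-0.045,-0.066,0,0],
  ],
)

```text
time_s: 2.0
tcp_pos: [0.5266, -0.0558, 0.2082]
ee_rot: [-0.001, 0.07, 0.998, 0.0]
force: [0.8, -0.1, 0.2]
gripper_width: 0.005
```

```bash
python3 - <<'E'
from h import *
s=manip.state(); print(s["time_s"],s["tcp_pos"].round(4),s["ee_rot"].round(4),s["force"].round(2),s["gripper_width"])
a=vision.camera("scene")[...,::-1]; b=vision.camera("top")[...,::-1]
cv2.imwrite("pics/s1.png",a);cv2.imwrite("pics/t1.png",b)
f=lambda im,x,y:cv2.resize(im[y:y+150,x:x+200],(400,300),interpolation=cv2.INTER_CUBIC)
cv2.imwrite("pics/c1.png",np.hstack([f(a,210,110),f(b,290,200)]))
E
```

```text
2.0 [ 0.5266 -0.0558  0.2082] [-8.000e-04  6.980e-02  9.976e-01  1.000e-04] [ 0.75 -0.07  0.19] 0.005419657044504611
```

View pics/c1.png

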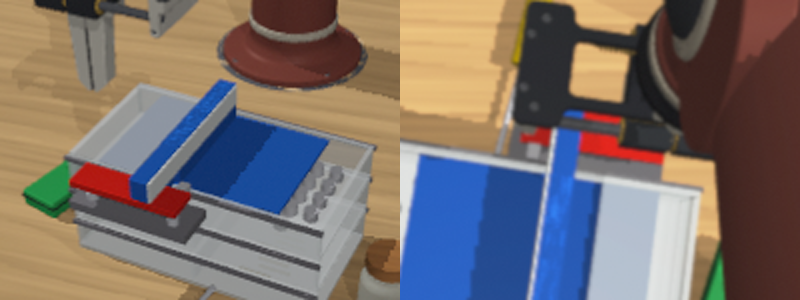

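```bash
python3 - <<'E'
from h import *
a=cv2.imread("pics/s1.png"); cv2.imwrite("pics/c2.png",cv2.resize(a[0:240,200:520],None,fx=2.5,fy=2.5,interpolation=cv2.INTER_CUBIC))
E
```

```text
(no output)
```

View pics/c2.png

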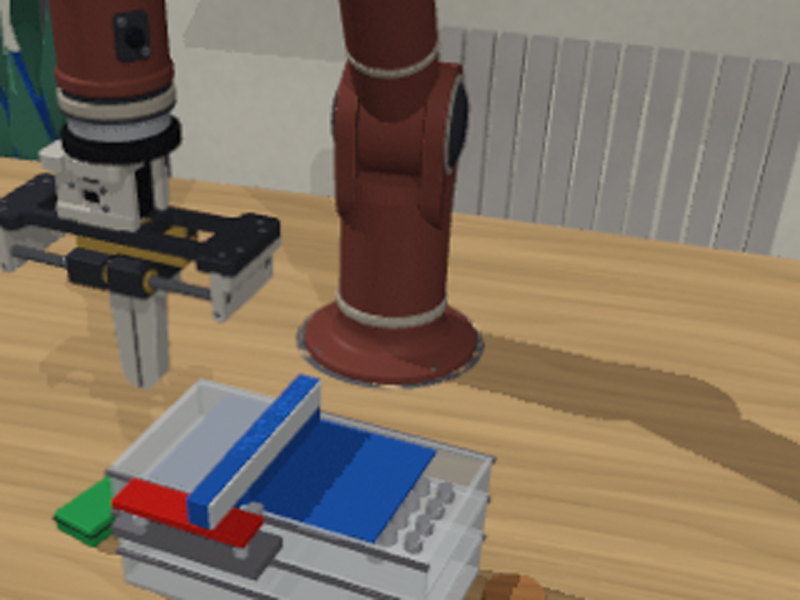

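```bash
python3 - <<'E'
from h import *
def tri(ut,us):
    a,d=ray("top",[ut]);b,e=ray("scene",[us]);d=d[0];e=e[0]
    k=np.linalg.lstsq(np.c_[d,-e],b-a,rcond=None)[0];p,q=a+k[0]*d,b+k[1]*e;return p.round(4),q.round(4)
print("endplate",tri([365,231],[296,97]))
for z in(.2,.21,.22,.23,.24,.25):print(z,plane("scene",[[258,154]],z).round(4))
for n,p in (("rib top +x rear",([381.7,249.3],[276.5,199]),),("rib top +x front",([369.5,248.5],[283,200]))): print(n,tri(*p))
E
```

```text
endplate (array([0.538 , 0.0203, 0.3647]), array([0.5371, 0.0231, 0.3643]))
0.2 [[ 0.4706 -0.0868  0.2   ]]
0.21 [[ 0.4851 -0.0795  0.21  ]]
0.22 [[ 0.4997 -0.0723  0.22  ]]
0.23 [[ 0.5142 -0.065   0.23  ]]
0.24 [[ 0.5287 -0.0577  0.24  ]]
0.25 [[ 0.5432 -0.0504  0.25  ]]
rib top +x rear (array([ 0.5533, -0.021 ,  0.1652]), array([ 0.5523, -0.018 ,  0.1646]))
rib top +x front (array([ 0.5539, -0.0017,  0.1669]), array([ 0.5547, -0.0041,  0.1672]))
```

The closed fingertips are at (258,154) in scene, about 30 mm higher than the reported TCP implies. I'll descend a little and check again before trusting the height.

Call:
drive_tool(
  increments=[
    [0,0,0,0.02,0],
    [0,0,0,0.04,0],
    [0,0,0,0.05,0],
    [0,0,0,0.05,0],
    [0,0,0,0.05,0],
  ],
)

```text
time_s: 2.6
tcp_pos: [0.5274, -0.0545, 0.1594]
ee_rot: [0.0, 0.068, 0.998, 0.0]
force: [0.5, -0.5, -0.0]
gripper_width: 0.004
```

```bash
python3 - <<'E'
from h import *
s=manip.state(); print(s["time_s"],s["tcp_pos"].round(4),s["force"].round(2))
i=vision.camera_info("scene");V=np.array(i["view"]);p=V[:3,:3]@s["tcp_pos"]+V[:3,3];print("expected tip px",p[0]/p[2]*i["fx"]+i["cx"],p[1]/p[2]*i["fy"]+i["cy"])
a=vision.camera("scene")[...,::-1]; cv2.imwrite("pics/s2.png",a)
cv2.imwrite("pics/c3.png",cv2.resize(a[120:240,210:370],None,fx=5,fy=5,interpolation=cv2.INTER_CUBIC))
E
```

```text
2.6 [ 0.5274 -0.0545  0.1594] [ 0.45 -0.52 -0.02]
expected tip px 263.63682382623415 190.10093321967068
```

View pics/c3.png

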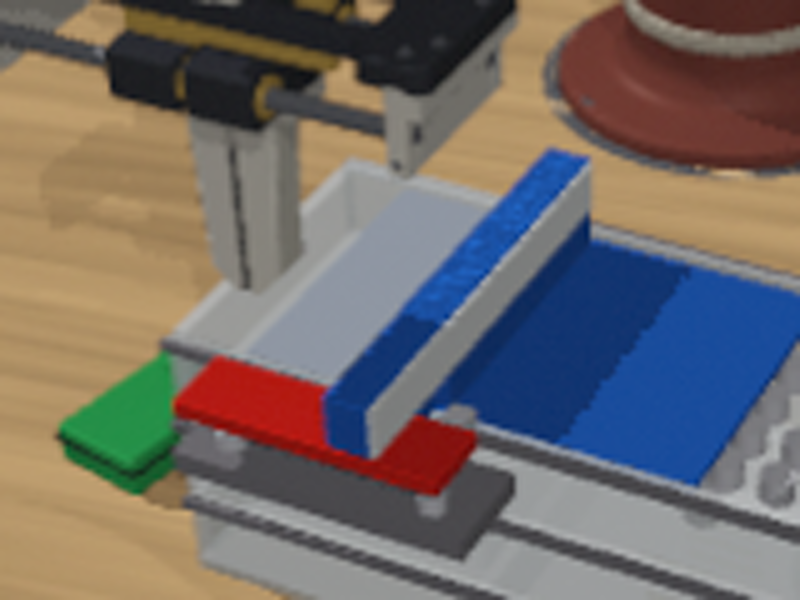

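Tip is seen at (260,177) against an expected (263.6,190). The XY agrees with the triangulated gripper plate, so the fingertips really end about 30 mm above the reported TCP. I'll descend by feel.

Call:
drive_tool(
  increments=[
    [0,0,0,0.008,0],
    [0,0,0,0.016,0],
    [0,0,0,0.02,0],
    [0,0,0,0.023,0],
    [0,0,0,0.023,0],
  ],
)

```text
time_s: 3.15
tcp_pos: [0.5267, -0.0552, 0.1353]
ee_rot: [-0.001, 0.069, 0.998, -0.0]
force: [0.3, 1.2, 0.2]
gripper_width: 0.003
```

Call:
drive_tool(
  increments=[
    [0,0,0,0.003,0],
    [0,0,0,0.006,0],
    [0,0,0,0.009,0],
    [0,0,0,0.009,0],
  ],
)

```text
time_s: 3.55
tcp_pos: [0.5267, -0.0552, 0.1264]
ee_rot: [-0.0, 0.069, 0.998, -0.0]
force: [0.9, -0.8, 0.1]
gripper_width: 0.002
```

Call:
drive_tool(
  increments=[
    [0,0,0,0.004,0],
    [0,0,0,0.008,0],
    [0,0,0,0.011,0],
    [0,0,0,0.011,0],
  ],
)

```text
time_s: 3.95
tcp_pos: [0.5266, -0.0552, 0.1153]
ee_rot: [-0.001, 0.069, 0.998, -0.0]
force: [0.2, -0.1, -0.3]
gripper_width: 0.005
```

```bash
python3 - <<'E'
from h import *
s=manip.state(); print(s["time_s"],s["tcp_pos"].round(4),s["force"].round(2))
a=vision.camera("scene")[...,::-1]; b=vision.camera("top")[...,::-1]
f=lambda im,x,y:cv2.resize(im[y:y+120,x:x+80],None,fx=5,fy=5,interpolation=cv2.INTER_CUBIC)
cv2.imwrite("pics/c4.png",np.hstack([f(a,230,130),f(b,340,200)]))
E
```

```text
3.95 [ 0.5266 -0.0552  0.1153] [ 0.17 -0.14 -0.28]
```

View pics/c4.png

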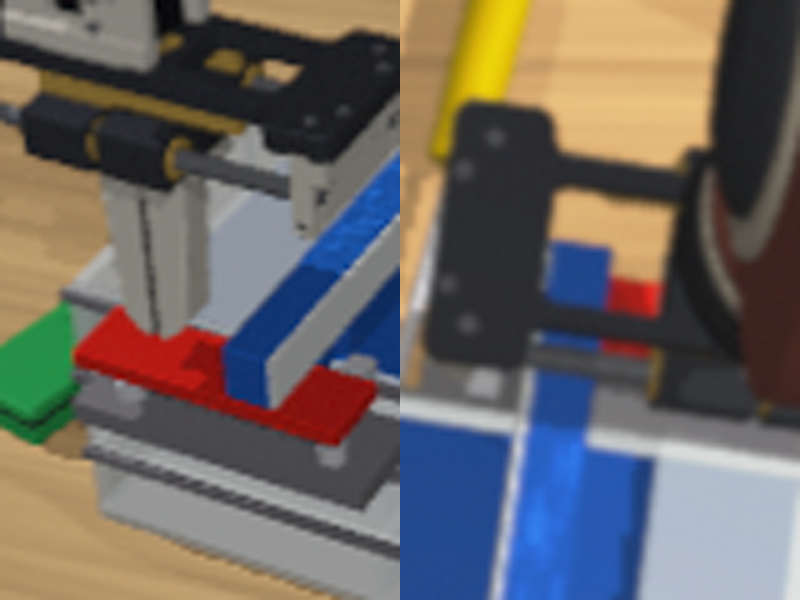

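Tip is just above the bar's middle, behind the rib and clear of it. Stepping down to contact.

Call:
drive_tool(
  increments=[
    [0,0,0,0.003,0],
    [0,0,0,0.004,0],
    [0,0,0,0.004,0],
  ],
)

```text
time_s: 4.35
tcp_pos: [0.5269, -0.0552, 0.1117]
ee_rot: [-0.0, 0.069, 0.998, 0.0]
force: [0.2, 0.2, -0.2]
gripper_width: 0.007
```

Call:
drive_tool(
  increments=[
    [0,0,0,0.003,0],
    [0,0,0,0.004,0],
    [0,0,0,0.004,0],
  ],
)

```text
time_s: 4.65
tcp_pos: [0.5269, -0.0552, 0.1076]
ee_rot: [-0.0, 0.069, 0.998, -0.0]
force: [-0.2, 0.4, -0.3]
gripper_width: 0.005
```

Call:
drive_tool(
  increments=[
    [0,0,0,0.002,0],
    [0,0,0,0.003,0],
    [0,0,0,0.003,0],
  ],
)

```text
time_s: 4.95
tcp_pos: [0.5269, -0.0552, 0.1047]
ee_rot: [-0.0, 0.069, 0.998, -0.0]
force: [-0.4, 0.4, 0.4]
gripper_width: 0.007
```

Call:
drive_tool(
  increments=[
    [0,0,0,0.002,0],
    [0,0,0,0.003,0],
    [0,0,0,0.003,0],
  ],
)

```text
time_s: 5.25
tcp_pos: [0.5273, -0.0552, 0.102]
ee_rot: [0.0, 0.069, 0.998, -0.0]
force: [-0.9, 0.1, 2.6]
gripper_width: 0.006
```

Call:
drive_tool(
  increments=[
    [0,0,0,0.002,0],
    [0,0,0,0.004,0],
    [0,0,0,0.004,0],
  ],
)

```text
time_s: 5.55
tcp_pos: [0.5273, -0.0553, 0.0979]
ee_rot: [0.0, 0.069, 0.998, -0.0]
force: [-0.4, 0.5, 3.6]
gripper_width: 0.003
```

Call:
drive_tool(
  increments=[
    [0,0,0,0.002,0],
    [0,0,0,0.002,0],
    [0,0,0,0.002,0],
  ],
)

```text
time_s: 5.85
tcp_pos: [0.5273, -0.0553, 0.096]
ee_rot: [0.0, 0.069, 0.998, -0.0]
force: [-0.5, -0.3, 5.1]
gripper_width: 0.003
```

```bash
python3 - <<'E'
from h import *
F=[]
for k in range(6):
    a=vision.camera("scene"); s=manip.state(); F.append(np.r_[s["force"],s["tcp_pos"]])
print(np.mean(F,0).round(4))
a=a[...,::-1]; cv2.imwrite("pics/s5.png",a)
cv2.imwrite("pics/c5.png",cv2.resize(a[150:230,230:330],None,fx=6,fy=6,interpolation=cv2.INTER_CUBIC))
E
```

```text
[-3.7000e-03  2.3500e-01  4.7987e+00  5.2730e-01 -5.5200e-02  9.6000e-02]
```

View pics/c5.png

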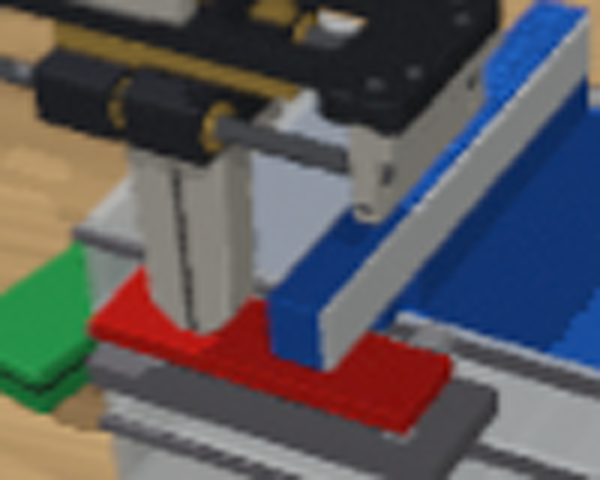

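Bar is down about 7 mm (4.8 N) and the rib is still behind the nose. I'll press slightly more and push.

Call:
drive_tool(
  increments=[
    [0,0,0,0.001,0],
    [0,0,0.006,0.001,0],
    [0,0,0.012,0.001,0],
    [0,0,0.016,0.001,0],
    [0,0,0.016,0.001,0],
  ],
)

```text
time_s: 6.65
tcp_pos: [0.5293, -0.0387, 0.0948]
ee_rot: [-0.0, 0.068, 0.998, 0.0]
force: [-1.0, -2.0, 5.6]
gripper_width: 0.007
```

Call:
drive_tool(
  increments=[
    [0,0,0.004,0,0],
    [0,0,0.008,0,0],
    [0,0,0.012,0,0],
    [0,0,0.016,0,0],
    [0,0,0.016,0,0],
  ],
)

```text
time_s: 7.15
tcp_pos: [0.5315, -0.0237, 0.0949]
ee_rot: [0.0, 0.069, 0.998, -0.0]
force: [-0.2, -4.3, 4.6]
gripper_width: 0.005
```

Call:
drive_tool(
  increments=[
    [0,0,0.005,0,0],
    [0,0,0.01,0,0],
    [0,0,0.015,0,0],
    [0,0,0.02,0,0],
    [0,0,0.02,0,0],
  ],
)

```text
time_s: 7.65
tcp_pos: [0.5344, -0.0036, 0.0949]
ee_rot: [0.0, 0.069, 0.998, -0.0]
force: [0.1, -2.8, 4.4]
gripper_width: 0.003
```

Call:
drive_tool(
  increments=[
    [0,0,0.003,0,0],
    [0,0,0.006,0,0],
    [0,0,0.006,0,0],
  ],
)

```text
time_s: 7.95
tcp_pos: [0.5352, 0.0018, 0.0949]
ee_rot: [0.0, 0.069, 0.998, -0.0]
force: [0.2, -4.4, 3.2]
gripper_width: 0.004
```

Call:
drive_tool(
  increments=[
    [0,0,0.002,0,0],
    [0,0,0.002,0,0],
  ],
)

```text
time_s: 8.15
tcp_pos: [0.5355, 0.0037, 0.0949]
ee_rot: [0.0, 0.069, 0.998, -0.0]
force: [-0.4, -6.1, 4.9]
gripper_width: 0.004
```

Call:
drive_tool(
  increments=[
    [0,0,0.0015,0,0],
    [0,0,0.0015,0,0],
  ],
)

```text
time_s: 8.35
tcp_pos: [0.5357, 0.0052, 0.0949]
ee_rot: [0.0, 0.069, 0.998, -0.0]
force: [0.1, -4.9, 4.5]
gripper_width: 0.003
```

```bash
python3 - <<'E'
from h import *
a=vision.camera("scene"); s=manip.state(); print(s["force"].round(2),s["tcp_pos"].round(4))
a=a[...,::-1]; cv2.imwrite("pics/s6.png",a)
cv2.imwrite("pics/c6.png",cv2.resize(a[130:230,230:350],None,fx=6,fy=6,interpolation=cv2.INTER_CUBIC))
E
```

```text
[ 0.25 -3.87  4.71] [0.5357 0.0052 0.0949]
```

View pics/c6.png

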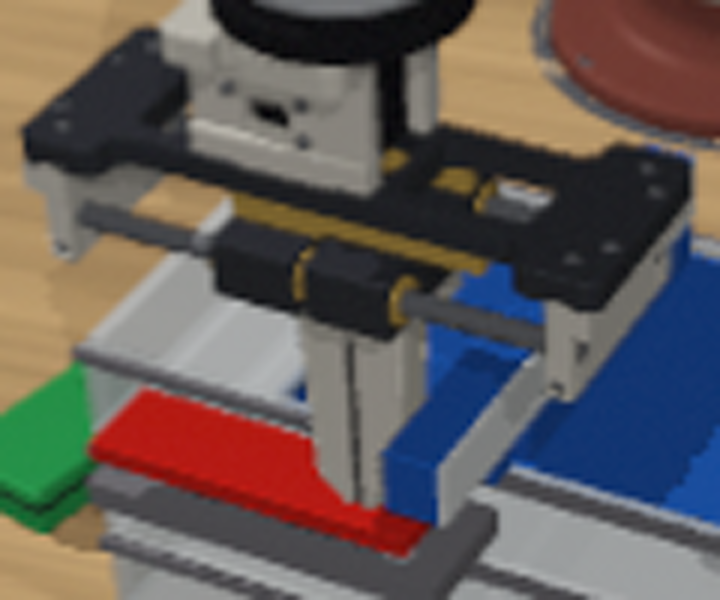

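The rib is moving with the finger and there's no end-stop force yet, so I'll keep nudging.

Call:
drive_tool(
  increments=[
    [0,0,0.0015,0,0],
    [0,0,0.002,0,0],
    [0,0,0.002,0,0],
  ],
)

```text
time_s: 8.7
tcp_pos: [0.5359, 0.0072, 0.0949]
ee_rot: [0.0, 0.069, 0.998, -0.0]
force: [-0.2, -5.0, 4.8]
gripper_width: 0.004
```

Call:
drive_tool(
  increments=[
    [0,0,0.0015,0,0],
    [0,0,0.0015,0,0],
  ],
)

```text
time_s: 8.9
tcp_pos: [0.536, 0.0074, 0.0949]
ee_rot: [0.0, 0.069, 0.998, -0.001]
force: [0.1, -6.8, 4.4]
gripper_width: 0.005
```

Call:
drive_tool(
  increments=[
    [0,0,0.0015,0,0],
    [0,0,0.0015,0,0],
  ],
)

```text
time_s: 9.1
tcp_pos: [0.5359, 0.0074, 0.095]
ee_rot: [-0.0, 0.07, 0.998, -0.002]
force: [-0.7, -8.9, 5.4]
gripper_width: 0.006
```

Call:
drive_tool(
  increments=[
    [0,0,0.0015,0,0],
    [0,0,0.0015,0,0],
  ],
)

```text
time_s: 9.3
tcp_pos: [0.5359, 0.0074, 0.095]
ee_rot: [-0.0, 0.07, 0.998, -0.003]
force: [-0.6, -11.1, 6.2]
gripper_width: 0.002
```

End stop reached: TCP halted and force is building. Back off slightly and lift.

Call:
drive_tool(
  increments=[
    [0,0,-0.005,0,0],
    [0,0,-0.01,0,0],
    [0,0,-0.01,-0.005,0],
    [0,0,-0.01,-0.012,0],
    [0,0,-0.01,-0.03,0],
  ],
)

```text
time_s: 9.8
tcp_pos: [0.5323, 0.0027, 0.1234]
ee_rot: [-0.003, 0.068, 0.998, -0.0]
force: [0.3, -0.7, -0.7]
gripper_width: 0.009
```

Call:
drive_tool(
  increments=[
    [0,0,0,-0.04,0],
    [0,0,0,-0.08,0],
    [0,0,-0.04,-0.1,0],
    [0,0,-0.08,-0.1,0],
    [0,0,-0.08,-0.1,0],
  ],
)

```text
time_s: 10.3
tcp_pos: [0.5217, -0.0846, 0.2255]
ee_rot: [-0.001, 0.074, 0.997, -0.003]
force: [0.4, -0.4, -0.3]
gripper_width: 0.007
```

```bash
python3 - <<'E'
from h import *
a=vision.camera("scene"); s=manip.state(); print(s["time_s"],s["force"].round(2),s["tcp_pos"].round(4))
a=a[...,::-1]; cv2.imwrite("pics/s7.png",a)
cv2.imwrite("pics/c7.png",cv2.resize(a[100:340,200:500],None,fx=2.6,fy=2.5,interpolation=cv2.INTER_CUBIC))
im=a[...,::-1].copy(); m=mask(im,0,6)|mask(im,174,180); k=np.zeros_like(m);k[185:235,235:325]=m[185:235,235:325]
c=max(cv2.findContours(k,0,2)[0],key=cv2.contourArea);print(cv2.approxPolyDP(c,1.5,True)[:,0].tolist())
E
```

```text
10.35 [-0.04  0.74 -0.01] [ 0.5221 -0.0804  0.2248]
[[245, 200], [246, 203], [293, 218], [298, 217], [294, 214], [294, 203], [254, 191]]
```

View pics/c7.png

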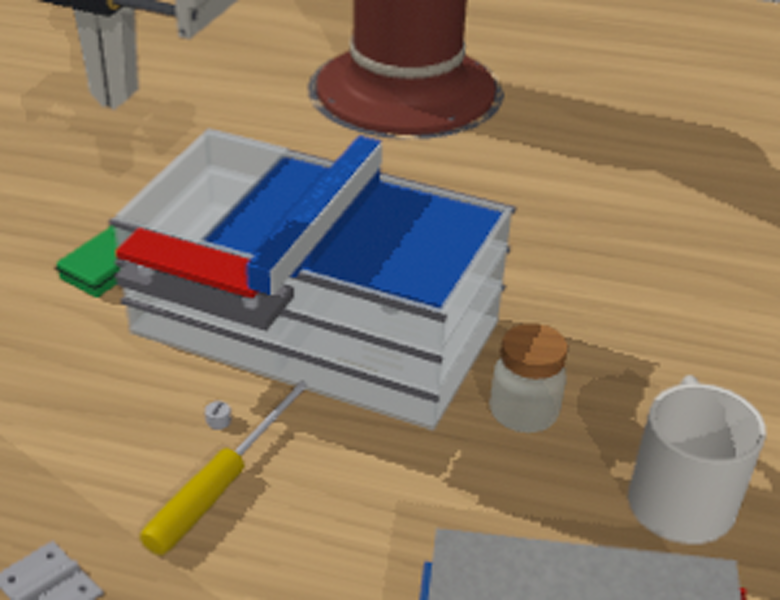

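The cover is home with the rib at the bar's far end. The bar's corners (245,200), (254,191) and (293,218) match their starting pixels, so it is fully up. The bystanders are unmoved and the arm is clear, so I'm handing in.

```bash
python3 -c "
from workcell import ticket
print(ticket.finish_job())"
```

```text
the job is handed in; nothing more can be done
None
```

The blue cover is shut and, as far as the last checks show, latched. I handed the job in at about 10.4 s of the 38 s allowed; the hand-in gives no verdict.

**What I did:** with the fingers closed, I pressed the red bar down about 7–8 mm (4.8 N). Holding it there, I pushed the rib's rear face until the tool stopped moving and the push force rose from about 5 to 11 N, which I took as the end stop. I then backed off, let the bar spring up and lifted clear.

**Last checks:**
- **Bar:** the corners visible in the scene camera are within a pixel of where they started, so the bar is fully up.
- **Cover:** the rib sits at the +y end of the bar. I judged this from the picture and the end-stop force and did not measure it again.
- **Bystanders:** those visible in the last picture look unmoved, judged by eye.
- **Contact:** the final force reading was under 1 N, and the gripper was well clear of the organiser.

**Disagreement:** the fingertips really ended about 30 mm above the reported TCP height. The scene camera showed this, and first contact confirmed it, at a reported height of about 0.103 m instead of 0.138 m. I therefore set the press depth by force and travel from contact, and did not use the reported height.

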